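Arm the security cap and snap it onto the display post

TASK

Pick up the loose security cap (a stepped round knob with a metal disc on top) and arm it by pressing it, mouth down, onto the round sprung pad of the arming block until the pad is fully down. Then lock the display spool: set the cap over the stud on top of the post, push it straight down until it clicks past the two sprung balls, and keep pressing after the click until the sprung collar underneath is fully down. Finish while still holding the cap pressed down like that, without letting go or easing off, and leave the pen, the stamp and the loose spool where they are.

Things in the scene. Friction and masses are not known exactly. Their poses are not given: they have to be found in the camera images.
- cap: Loose round black cap, 80 g (varies), mouth down on the counter, 52 mm high, metal disc on top. Skirt 46 mm wide up to 14 mm, barrel 38 mm wide above: grip the barrel, e.g. TCP 38 mm above the mouth. Hollow below: lip at the mouth 4 mm deep with a 22 mm hole, then a 29 mm bore up to 32 mm; solid above. Origin: centre of the mouth (underside); z: its axis, up.
- arming_block: Fixed grey plastic block, 100 x 84 x 32 mm, with a short cable stub on one side and a black rubber pad 58 mm in diameter in the middle of its top. Origin: centre of its underside, on the counter; z up.
- pad_top (a point): Centre of the top face of the sprung pad, 41.5 mm above the counter when released, 35.5 mm when fully down; it moves with the pad.
- pad (a joint): Travel of the pad in m: 0 released, 0.006 fully down against a hard stop. Its spring pushes back with 3 N at the start and 9 N fully down.
- post: Fixed display post: dark round foot 90 mm wide, a grey thread spool on it, above that a metal disc 48 mm wide, a sprung collar, and an upright steel stud 19 mm in diameter with a tapered tip (8 mm wide at the top). Origin: centre of the foot's underside, on the counter; z up along the stud.
- stud_tip (a point): Top of the stud on its axis, 84 mm above the counter. The stud is full width up to 74 mm and tapers above that.
- collar (a joint): Travel of the sprung collar (ring 44 mm wide round the stud, top 62 mm above the counter when free, 57 mm fully down): 0 free, 0.005 m fully down on a hard stop. Spring: 3 N at the start, 8 N fully down. The cap's mouth pushes it down, so with the cap fully home the mouth is 57 mm above the counter.
- ball0 (a joint): Sprung 10 mm ball in the stud's side, centre 68 mm above the counter, standing 4 mm out; value: how far it is pushed in (m), 0 out, 0.004 fully in. The cap's lip meets it with the mouth 72 mm above the counter and pushes it in 2 to 2.5 mm; the two resist with 8 to 15 N, then the force drops and even pulls down as they spring out over the lip (click, mouth at 64 to 60 mm).
- ball1 (a joint): The other ball, diametrically across the stud; same meaning.
- pen: Bystander: slim red pen lying on the counter, 145 mm long, 9 mm thick. Origin: its underside centre.
- stamp: Bystander: wooden rubber stamp standing on the counter, 26 x 52 x 72 mm. Origin: its underside centre.
- navy_spool: Bystander: loose spool of navy thread standing on the counter, 29 mm in diameter, 40 mm high. Origin: its underside centre.
Things that resemble listed ones, but are neither listed nor needed, are in the scene too. Of the things that look like the cap, the middle-sized one is meant.

How it is judged:
By the outcome, as a careful person would: the job done as asked, in the order asked, and still so for the second after the job is handed in, while the arm keeps its last pose, push and grip.
It also fails if it takes over 48 s, if anything falls off the work surface, if the arm or the gripper's body presses on something with over 40 N, if the wrist force passes 120 N, or if a joint passes its speed limit or range.

ROBOT

A 6-joint arm with a two-finger parallel gripper is mounted at the origin on a cart in front of the work surface, level with it; the furniture and walls round the work are solid. World frame = base frame: x ahead of the robot, y to its left, z up, the work surface at z = 0. Lengths are in m, angles in rad, forces in N, time in s.
With the tool pointing down it reaches from about 0.35 to 0.975 m from the base axis. Payload 4.9 kg.
Tool frame: the origin (TCP) lies between the finger pads, 19 mm behind the fingertips; this is the grasp point; z points along the fingers, y is the line along which they close (so a half turn about z gives the same grasp; the last joint's range is limited). The gripper opens to 85 mm and grips with 20 to 120 N. Pads are 22 mm wide; open, the fingers measure 114 mm over their backs; the gripper's body (76 mm by 85 mm) begins 54 mm behind the grasp point. The pads swing forward as they close: fully open they stand 13 mm farther back than shut.
Start: joints at [-1.237, 0.053, 1.613, -0, 1.476, -0.119], TCP at [0.273, -0.562, 0.25] pointing down, gripper open.
Joint ranges: [-3.01, 3.01], [-1.01, 2.22], [0.06, 2.58], [-1.02, 4.17], [0.09, 2.62], [-3.14, 3.14]. Speed limits (rad/s): [2.57, 2.57, 3.14, 3.14, 3.14, 3.14].

INTERFACE

Orientations are given as a unit quaternion [w, x, y, z].
In Python, from plant import * gives the robot as it stands. The module is installed in compiled form; this text tells all that it offers.
- The arm moves only by the tool play_rows, never from a script. Its arguments are lists of equal length, an entry for each row: "linear": the shift along the world's x, y, z in m, a list of three; "turn": the turn about the world's z in degrees. A call has 1 to 8 rows; each row shifts and turns the commanded pose from where the row before left it; what a row does not reach is not made up. A row lasts 1/8 s, in which the tool goes at most 62.5 mm and 10.7 degrees, less where a joint would pass 70% of its speed; a pose out of reach is approached as far as the arm can. A call is refused whole if a number of a shift passes 0.0625 or a number of a turn 10.7, either way. A call with a gripper value outside its range is refused whole. "hand" is the finger opening in m, from 0 to 0.0854, set as the call begins (left out, the last holds). The fingers move at their own pace and stop on an object; the grip force is fixed at half the most. Time passes only in rows, so rows that do not move let the fingers close. It gives the time, the measured TCP pose, the force, the opening and the grip force at its end, in the units of the state.
- state(): the state, without advancing time (a new reading comes with each control period).
- grab_frame(name): name is "side" or "top"; returns the picture (480x640x3 uint8, red, green, blue); there is no depth.
- camera_info(name): a dict with "camera_matrix" (3x3 intrinsics, pixels), "origin" and "attitude" of the camera in the world. Camera axes: x right, y down, z forward; pixel columns grow to the right and rows downward; lengths in m; the calibration is good to about 2 mm. A picture is of the moment at which its call begins. camera_info takes no time and is no camera call.
- job_done(): hands the job in; it is judged then, once.
Trained networks look in the newest picture that a camera, given by its name, has taken for a name from the list of things; names that differ only in an ending like _2 or _b are one class to them, and where a whole thing is asked for, a point or a joint stands for the part that bears it (a point fixed in the world has none). Each returns a list of dicts, best first, with "p" (0 to 1); they miss things now and then, are a little off and sometimes report something else, mostly with a low value. They report only what shows in the picture. A call takes as long as a camera call. They do not tell look-alikes from the thing itself.
- trace(camera, thing): "region" (480x640 bool, what is visible of it) and "location" ([column, row] in pixels, amid what is visible of it).
The state is a dict: "time": time; "joint_pos": joint angles; "joint_vel": joint speeds; "joint_efforts": joint torques, N m; "tool_pos": TCP position; "tool_rot": TCP orientation; "contact_force": force on the tool from outside, world axes, zero at the start; "ft_torque": the same for the moment, N m; "gripper_width": opening from 0.0 (shut) to 1.0 (fully open); "grasp_force": force on a finger pad.
Only numpy, scipy, OpenCV 4.12 (cv2) and the standard library are available. Lean on these libraries where they do the work, as an engineer would, in place of code of your own. Each camera call takes 0.05 s, during which the arm holds its last target. There are 200 camera calls.

## Working session

There is one attempt and no reset: what is moved stays moved. The work goes in short steps, Python scripts to look and compute and a tool call to move; the robot and the scene stay as the last step left them, time stands still between calls to the robot, and variables do not carry over. Pictures are saved under pics/ and viewed, at most 10 in all, crops included, and the job is handed in when it is done.

Besides the shell and the picture viewer there is one more tool, called after "Request:" as a command line: name --pt "numbers of a row" for each row, then --argument value for the rest. play_rows: Moves the arm, as the interface text tells. Its arguments: {"type":"object","properties":{"linear":{"type":"array","items":{"type":"array","items":{"type":"number"}}},"turn":{"type":"array","items":{"type":"number"}},"hand":{"type":"number"}},"required":["linear","turn"]}

```bash
mkdir -p pics
cat > h.py <<'E'
from plant import *
import numpy as np, cv2
from scipy.spatial.transform import Rotation as R
def cam(n):
    c=camera_info(n); K=np.array(c["camera_matrix"]); q=np.array(c["attitude"]); 
    M=q if q.shape==(3,3) else R.from_quat(np.r_[q[1:],q[0]]).as_matrix()
    return K,np.array(c["origin"]),M
def ray(n,px):
    K,o,M=cam(n); d=M@np.linalg.inv(K)@np.array([px[0],px[1],1.]); return o,d
def onz(n,px,z):
    o,d=ray(n,px); return o+d*(z-o[2])/d[2]
def proj(n,p):
    K,o,M=cam(n); v=K@(M.T@(np.array(p)-o)); return v[:2]/v[2]
def save(n,f): 
    im=grab_frame(n); cv2.imwrite('pics/'+f,im[:,:,::-1]); return im
E
python3 - <<'E'
from h import *
for n in("side","top"):
    print(n,camera_info(n)); save(n,n+'1.png')
    for t in("cap","arming_block","pad","post","stud_tip","pen","stamp","navy_spool"):
        for d in trace(n,t):
            r=d["region"]; ys,xs=np.nonzero(r)
            print(t,round(d["p"],2),np.round(d["location"]),(xs.min(),ys.min(),xs.max(),ys.max()) if len(xs) else None, np.round(onz(n,d["location"],0.0),3))
print(state())
E
```

```text
side {'camera_matrix': array([[516.42308622,   0.        , 314.7385524 ],
       [  0.        , 516.42308622, 243.92106768],
       [  0.        ,   0.        ,   1.        ]]), 'origin': array([ 0.93632856, -0.74241481,  0.71184621]), 'attitude': array([-0.39184491,  0.88319205,  0.23227436, -0.11170488])}
cap 0.9 [366. 233.] (np.int64(351), np.int64(210), np.int64(380), np.int64(251)) [0.608 0.023 0.   ]
cap 0.82 [308. 245.] (np.int64(297), np.int64(230), np.int64(319), np.int64(259)) [ 0.522 -0.071  0.   ]
cap 0.54 [268. 263.] (np.int64(260), np.int64(250), np.int64(277), np.int64(272)) [ 0.48  -0.154  0.   ]
arming_block 0.97 [178. 336.] (np.int64(140), np.int64(304), np.int64(217), np.int64(369)) [ 0.444 -0.382  0.   ]
pad 0.98 [173. 331.] (np.int64(159), np.int64(313), np.int64(194), np.int64(343)) [ 0.428 -0.376  0.   ]
post 0.55 [331. 184.] (np.int64(315), np.int64(159), np.int64(352), np.int64(201)) [0.459 0.144 0.   ]
stud_tip 0.93 [333. 187.] (np.int64(314), np.int64(160), np.int64(352), np.int64(201)) [0.47  0.135 0.   ]
pen 0.68 [266. 309.] (np.int64(243), np.int64(281),
[... 1557 characters left out ...]
nt_pos': array([-1.23700302e+00,  5.26972989e-02,  1.61288614e+00,  1.71587883e-05,
        1.47601455e+00, -1.19001198e-01]), 'joint_vel': array([ 0.00174781,  0.001944  ,  0.00243142, -0.00038513,  0.00190005,
       -0.00253514]), 'joint_efforts': array([ 6.03426292e-05, -3.93681264e+01, -3.70465493e+01, -1.47908463e-04,
        4.79819810e-04, -7.65980644e-06]), 'tool_pos': array([ 0.27342347, -0.56200029,  0.25001354]), 'tool_rot': array([-3.56745033e-06,  9.74481602e-01,  2.24467385e-01,  8.20576677e-06]), 'contact_force': array([ 0.22344278, -0.62543495, -0.31766498]), 'ft_torque': array([ 0.02845293,  0.04038637, -0.04132516]), 'grasp_force': 0.0, 'gripper_width': 1.0009830803684407}
```

```bash
cd pics; python3 -c "
import cv2,numpy as np
a=cv2.imread('side1.png');b=cv2.imread('top1.png')
cv2.imwrite('both1.png',cv2.resize(np.vstack([a,b]),(0,0),fx=.62,fy=.62))"
```

```text
(no output)
```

View pics/side1.png

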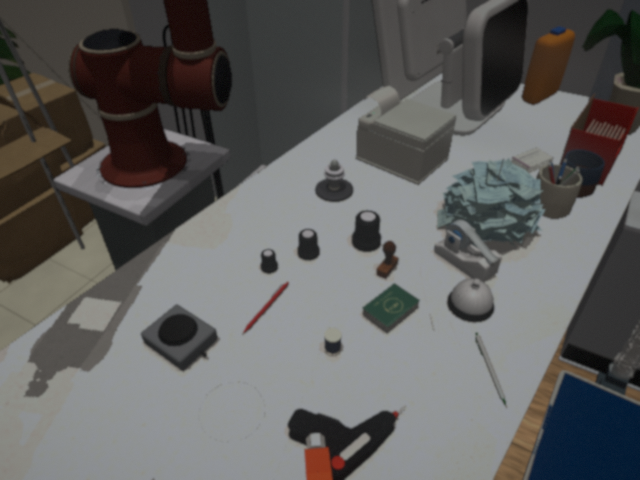

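View pics/top1.png

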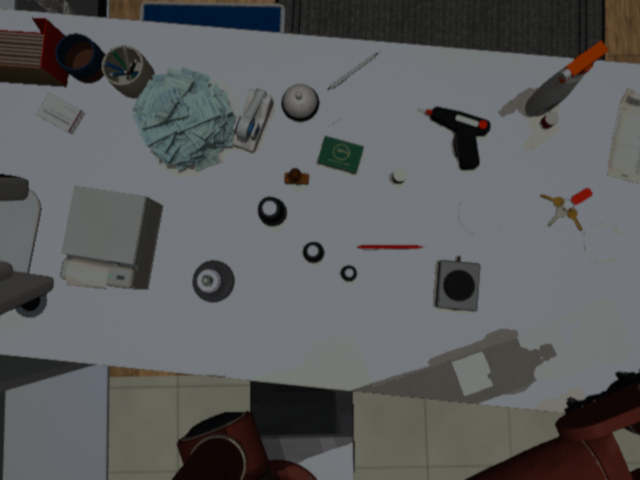

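In the side picture, three things look like the cap: (366,230) large, (308,243) middle and (268,260) small. In the top picture they are at (272,211), (313,252) and (348,273). The middle one fits: its skirt is about 20 px, which is about 46 mm. The block is at top (458,285), the post at (212,281), and the pen, stamp and navy spool at (390,247), (296,177) and (398,176).

Run:
```python
from h import *
T=cv2.imread('pics/top1.png');S=cv2.imread('pics/side1.png')
def crop(I,c,r=25): 
    x,y=c; return cv2.resize(I[y-r:y+r,x-r:x+r],(260,260),interpolation=cv2.INTER_CUBIC)
# r=25 => 5.2x
row1=np.hstack([crop(T,(313,252)),crop(T,(212,280)),crop(T,(458,285),32)])
row2=np.hstack([crop(S,(308,243)),crop(S,(334,180)),crop(S,(178,335),40)])
o=np.vstack([row1,row2]); o=cv2.convertScaleAbs(o,alpha=1.5); cv2.imwrite('pics/crop1.png',o)
# predicted cap outline sizes at candidate
for n,px in(("top",(272,211)),("top",(313,252)),("top",(348,273))):
    p=onz(n,px,0.05); print(px,np.round(p,3), 'side top px',np.round(proj("side",p)),'46mm=',600*.046/(1.277-.014))
print(onz("top",(208,280),.084), onz("top",(459.5,285),.0415))
```

```text
(272, 211) [ 0.617 -0.008  0.05 ] side top px [364. 224.] 46mm= 21.852731591448933
(313, 252) [ 0.53  -0.091  0.05 ] side top px [306. 234.] 46mm= 21.852731591448933
(348, 273) [ 0.485 -0.162  0.05 ] side top px [267. 248.] 46mm= 21.852731591448933
[0.47680481 0.11761327 0.084     ] [ 0.45572061 -0.38872253  0.0415    ]
```

View pics/crop1.png

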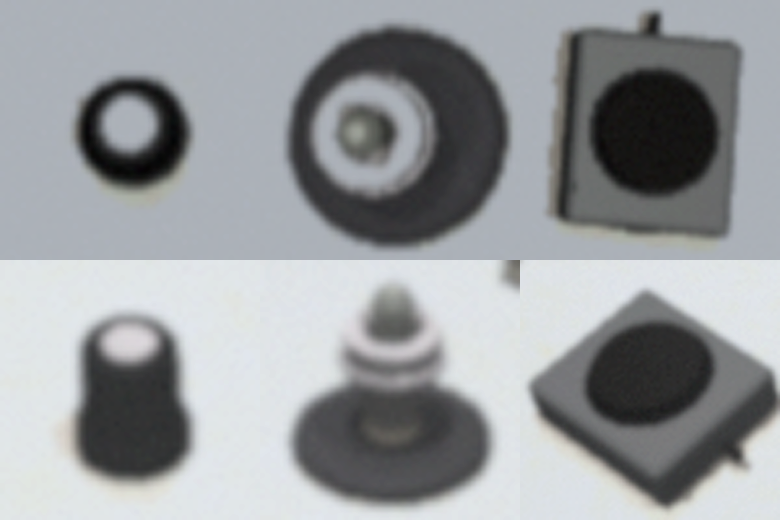

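The crop confirms it: the middle thing is a stepped black cap with a metal disc on top, centred near top (312.8,250.5). The post's ring is near (208.6,280.8) and the pad near (459.5,285). Next I get these to sub-pixel.

```bash
cat >> h.py <<'E'
def blob(I,c,r,lo,hi,fill=True):
    """fit ellipse to blob of grey in [lo,hi] (largest) in window r about c -> centre, axes, angle"""
    x,y=int(c[0]),int(c[1]); k=6
    g=cv2.cvtColor(I[y-r:y+r,x-r:x+r],cv2.COLOR_RGB2GRAY)
    g=cv2.resize(g,None,fx=k,fy=k,interpolation=cv2.INTER_CUBIC)
    m=cv2.inRange(g,lo,hi)
    cs,_=cv2.findContours(m,cv2.RETR_EXTERNAL,cv2.CHAIN_APPROX_NONE)
    q=max(cs,key=cv2.contourArea); e=cv2.fitEllipse(cv2.convexHull(q) if fill else q)
    return np.array([(e[0][0]+.5)/k-.5+x-r,(e[0][1]+.5)/k-.5+y-r]),np.array(e[1])/k,e[2]
E
python3 - <<'E'
from h import *
T=cv2.imread('pics/top1.png')[:,:,::-1].copy();S=cv2.imread('pics/side1.png')[:,:,::-1].copy()
def show(n,I,l,c,r,lo,hi,z):
    b=blob(I,c,r,lo,hi); print(l,np.round(b[0],2),np.round(b[1],1),round(b[2]),np.round(onz(n,b[0],z),4))
print('grey',cv2.cvtColor(T,cv2.COLOR_RGB2GRAY)[280,190:236],cv2.cvtColor(T,cv2.COLOR_RGB2GRAY)[250,298:330])
show("top",T,'disc',(313,250),7,80,255,.052)
show("top",T,'skirt',(313,252),16,0,70,.014)
show("top",T,'ring',(209,281),15,75,255,.062)
show("top",T,'foot',(212,281),25,0,70,.006)
show("top",T,'pad',(459,285),17,0,38,.0415)
show("side",S,'disc',(306,233),8,100,255,.052)
show("side",S,'pad',(179,331),22,0,45,.0415)
show("side",S,'ring',(334,179),14,125,255,.060)
show("side",S,'foot',(334,188),24,0,70,.006)
# expected circle sizes / view offset
for z in(0,.006,.062,.084): print(z,proj("top",[.4768,.1176,z]),proj("side",[.4768,.1176,z]))
E
```

```text
grey [117 109  79  46  35  38  57  92 113 117 113  95  77  84  97 104  99  79
  66  59  46  36  49  85 111 117 117 107  82  85  65  39  30  33  36  36
  35  37  37  39  40  38  36  35  63 105] [118 118 117 111  87  44  12  15  33  69 108 117 118 117 118 117 118 118
 115 103  61  27  13  10  19  46  86 111 117 117 118 118]
disc [312.33 250.32] [10.4 10.5] 48 [ 0.5332 -0.09    0.052 ]
skirt [313.06 251.99] [21.3 21.7] 117 [ 0.5325 -0.09    0.014 ]
ring [208.16 280.36] [22.9 23.4] 57 [0.4767 0.122  0.062 ]
foot [213.1  280.87] [41.5 42.3] 50 [0.4769 0.1235 0.006 ]
pad [458.5  285.07] [30.8 31.6] 119 [ 0.4556 -0.3867  0.0415]
disc [303.08 231.08] [16.9 24. ] 60 [ 0.5227 -0.0882  0.052 ]
pad [177.15 329.87] [30.1 39.6] 70 [ 0.4626 -0.3933  0.0415]
ring [326.66 172.29] [ 15.5 189.7] 90 [0.4702 0.103  0.06  ]
foot [333.86 189.46] [22.9 36.6] 90 [0.4802 0.1193 0.006 ]
0 [216.45164866 280.91316097] [332.17957861 191.52886781]
0.006 [215.88523461 280.85206631] [332.19842256 189.42642722]
0.062 [210.33060485 280.25293171] [332.38058374 169.10249819]
0.084 [208.00665283 280.00226512] [332.45540532 160.75456993]
```

Request:
play_rows --pt "0.022 0.04 -0.01" --pt "0.022 0.04 -0.01" --pt "0.022 0.04 -0.01" --pt "0.022 0.04 -0.01" --pt "0.022 0.04 -0.01" --pt "0.022 0.04 -0.01" --pt "0.022 0.04 -0.01" --pt "0.022 0.04 -0.01" --turn '[2.4,2.4,2.4,2.4,2.4,2.4,2.4,2.4]' --hand 0.075

```text
time: 1.9
tool_pos: [0.4501, -0.2407, 0.17]
tool_rot: [0.0, 0.923, 0.384, 0.0]
contact_force: [-0.2, 0.1, -0.3]
gripper_width: 0.876
grasp_force: 0.0
```

Request:
play_rows --pt "0.021 0.038 -0.01" --pt "0.021 0.038 -0.01" --pt "0.021 0.038 -0.01" --pt "0.021 0.038 -0.01" --pt "0 0 0" --turn '[0,0,0,0,0]'

```text
time: 2.52
tool_pos: [0.5337, -0.0877, 0.1291]
tool_rot: [-0.001, 0.923, 0.386, -0.001]
contact_force: [0.5, -0.4, 0.6]
gripper_width: 0.882
grasp_force: 0.0
```

Request:
play_rows --pt "0 0 -0.02" --pt "0 0 -0.02" --pt "0 0 -0.02" --pt "0 0 -0.016" --pt "0 0 -0.01" --pt "0 0 -0.006" --pt "0 0 0" --turn '[0,0,0,0,0,0,0]'

```text
time: 3.4
tool_pos: [0.5334, -0.09, 0.0378]
tool_rot: [-0.0, 0.923, 0.384, -0.0]
contact_force: [0.5, -0.1, 0.3]
gripper_width: 0.879
grasp_force: 0.0
```

Run:
```python
from h import *
s=state(); print(s["tool_pos"],s["contact_force"])
T=save("top",'t2.png');S=save("side",'s2.png')
c=lambda I,x,y,r=40:cv2.resize(I[y-r:y+r,x-r:x+r],(400,400),interpolation=cv2.INTER_CUBIC)
cv2.imwrite('pics/c2.png',cv2.convertScaleAbs(np.hstack([c(T,313,252),c(S,307,240)])[:,:,::-1],alpha=1.5))
```

```text
[ 0.53344196 -0.09000223  0.03783883] [ 0.51142933 -0.11251424  0.34671998]
```

View pics/c2.png

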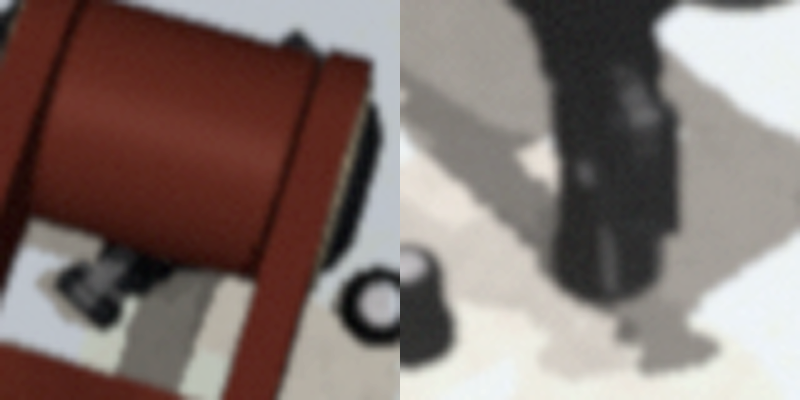

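The cap's skirt shows below the finger in the side view, at about crop (608,270), so it is between the fingers. The top view is hidden by the arm. I close the gripper.

Request:
play_rows --pt "0 0 0" --pt "0 0 0" --pt "0 0 0" --pt "0 0 0" --pt "0 0 0" --pt "0 0 0" --turn '[0,0,0,0,0,0]' --hand 0.02

```text
time: 4.25
tool_pos: [0.5341, -0.0902, 0.0388]
tool_rot: [0.0, 0.923, 0.384, 0.001]
contact_force: [-0.7, 0.2, 5.8]
gripper_width: 0.423
grasp_force: 60.5
```

Request:
play_rows --pt "0 0 0.01" --pt "0 0 0.02" --pt "0 0 0.03" --pt "0 0 0.03" --pt "0 0 0.02" --pt "0 0 0" --turn '[0,0,0,0,0,0]'

```text
time: 5.0
tool_pos: [0.5343, -0.0903, 0.1496]
tool_rot: [0.001, 0.923, 0.384, 0.001]
contact_force: [0.6, -0.4, -0.6]
gripper_width: 0.423
grasp_force: 60.1
```

Request:
play_rows --pt "-0.01 -0.037 0" --pt "-0.01 -0.037 0" --pt "-0.01 -0.037 0" --pt "-0.01 -0.037 -0.005" --pt "-0.01 -0.037 -0.01" --pt "-0.01 -0.037 -0.01" --pt "-0.01 -0.037 -0.01" --pt "-0.007 -0.037 -0.01" --turn '[9.1,9.1,9.1,9.1,9.1,9.1,9.1,9.1]'

```text
time: 6.0
tool_pos: [0.455, -0.3862, 0.1004]
tool_rot: [-0.002, 0.513, 0.858, 0.001]
contact_force: [0.8, -0.1, -1.8]
gripper_width: 0.421
grasp_force: 60.2
```

Request:
play_rows --pt "0 0 0" --pt "0 0 0" --turn '[0,0]'

```text
time: 6.25
tool_pos: [0.4558, -0.385, 0.1015]
tool_rot: [-0.001, 0.516, 0.857, 0.001]
contact_force: [-0.5, -0.5, -1.3]
gripper_width: 0.425
grasp_force: 60.2
```

Run:
```python
from h import *
s=state(); print(s["tool_pos"],s["tool_rot"],s["contact_force"],s["joint_pos"])
S=save("side",'s3.png');T=save("top",'t3.png')
for n in("side","top"):
    for d in trace(n,"cap"): print(n,round(d["p"],2),d["location"])
p=s["tool_pos"]; print('tcp px',proj("side",p),'mouth',proj("side",p-[0,0,.0388]),proj("top",p))
x,y=np.int_(proj("side",p-[0,0,.03])); 
c=lambda I,x,y,r=40:cv2.resize(I[y-r:y+r,x-r:x+r],(400,400),interpolation=cv2.INTER_CUBIC)
print(x,y)
cv2.imwrite('pics/c3.png',cv2.convertScaleAbs(np.hstack([c(S,x,y),c(T,450,285)])[:,:,::-1],alpha=1.8))
```

```text
[ 0.45583865 -0.38498348  0.10152952] [-1.31284323e-03  5.16004294e-01  8.56584797e-01  5.74350343e-04] [-0.52559623 -0.45184441 -1.27256103] [-8.26171616e-01  1.23514092e-01  1.79689683e+00  3.90228000e-04
  1.22402413e+00 -1.31274050e+00]
side 0.69 [169.2, 306.7]
side 0.67 [362.5, 230.7]
side 0.65 [268.0, 261.9]
top 0.81 [272.7, 210.7]
top 0.52 [345.3, 275.1]
tcp px [170.06051691 300.6376346 ] mouth [174.86199039 316.54690218] [463.83117173 284.52665894]
173 313
```

View pics/c3.png

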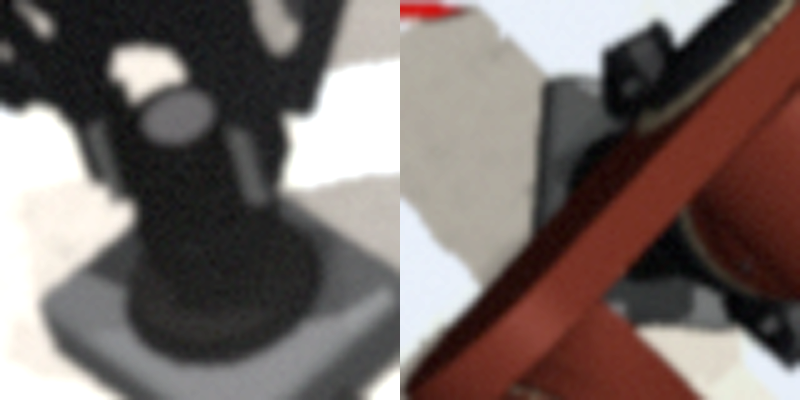

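The held cap stands upright over the pad. Its disc is at side px (168.6,296.4), against (168.4,295.2) predicted, so it sits well in the grip. I press.

Request:
play_rows --pt "0 -0.001 -0.01" --pt "0 0 -0.008" --pt "0 0 -0.003" --pt "0 0 -0.002" --pt "0 0 -0.002" --pt "0 0 0" --turn '[0,0,0,0,0,0]'

```text
time: 7.2
tool_pos: [0.4566, -0.3872, 0.0786]
tool_rot: [0.0, 0.515, 0.857, -0.0]
contact_force: [-2.0, 2.2, 3.4]
gripper_width: 0.423
grasp_force: 60.6
```

Request:
play_rows --pt "0 0 -0.001" --pt "0 0 -0.001" --pt "0 0 0" --turn '[0,0,0]'

```text
time: 7.58
tool_pos: [0.4567, -0.3873, 0.0765]
tool_rot: [0.0, 0.515, 0.857, -0.0]
contact_force: [-2.1, 2.1, 5.2]
gripper_width: 0.422
grasp_force: 60.8
```

Request:
play_rows --pt "0 0 -0.001" --pt "0 0 -0.001" --pt "0 0 -0.001" --pt "0 0 0" --turn '[0,0,0,0]'

```text
time: 8.07
tool_pos: [0.4567, -0.3873, 0.0743]
tool_rot: [0.0, 0.515, 0.857, -0.0]
contact_force: [-2.9, 3.9, 8.4]
gripper_width: 0.424
grasp_force: 61.2
```

Request:
play_rows --pt "0 0 -0.001" --pt "0 0 -0.001" --pt "0 0 0" --turn '[0,0,0]'

```text
time: 8.45
tool_pos: [0.4568, -0.3875, 0.0741]
tool_rot: [-0.0, 0.515, 0.857, -0.0]
contact_force: [-6.6, 6.9, 18.0]
gripper_width: 0.424
grasp_force: 62.2
```

The pad is at its hard stop: 18 N, and z no longer moves. Now I lift and carry the cap to the post.

Request:
play_rows --pt "0 0 0.02" --pt "0 0 0.03" --pt "0 0.02 0.036" --pt "0.002 0.045 0.003" --pt "0.002 0.045 0" --pt "0.002 0.045 0" --pt "0.002 0.045 0" --pt "0.002 0.045 0" --turn '[0,0,0,0,0,0,0,0]'

```text
time: 9.45
tool_pos: [0.4663, -0.1407, 0.1597]
tool_rot: [0.0, 0.516, 0.857, 0.0]
contact_force: [0.1, 0.0, -0.8]
gripper_width: 0.423
grasp_force: 60.2
```

Request:
play_rows --pt "0.002 0.045 0" --pt "0.002 0.045 0" --pt "0.002 0.045 0" --pt "0.002 0.045 0" --pt "0.002 0.045 0" --pt "0.001 0.03 0" --pt "0 0.009 0" --pt "0 0 0" --turn '[0,0,0,0,0,0,0,0]'

```text
time: 10.45
tool_pos: [0.4773, 0.1219, 0.1597]
tool_rot: [0.0, 0.515, 0.857, -0.0]
contact_force: [0.0, -0.4, -1.0]
gripper_width: 0.419
grasp_force: 60.2
```

Run:
```python
from h import *
s=state(); print(s["tool_pos"],s["tool_rot"],s["contact_force"])
S=save("side",'s4.png');T=save("top",'t4.png')
p=s["tool_pos"]; print('tcp px',proj("side",p),'mouth',proj("side",p-[0,0,.0386]),'disc',proj("side",p+[0,0,.0134]),'stud',proj("side",[p[0],p[1],.084]),'foot',proj("side",[p[0],p[1],.006]))
c=lambda I,x,y,r=40:cv2.resize(I[y-r:y+r,x-r:x+r],(400,400),interpolation=cv2.INTER_CUBIC)
x,y=334,165
cv2.imwrite('pics/c4.png',cv2.convertScaleAbs(np.hstack([c(S,x,y),c(T,210,280)])[:,:,::-1],alpha=1.6))
```

```text
[0.47729783 0.12194461 0.15970635] [ 3.55417196e-05  5.15115585e-01  8.57120682e-01 -2.64888023e-04] [ 0.00581131 -0.44986684 -0.96246485]
tcp px [333.90783542 129.46072186] mouth [333.7388696  145.30806396] disc [333.96836557 123.78358599] stud [333.5836036 159.8704972] foot [333.27815309 188.51876851]
```

View pics/c4.png

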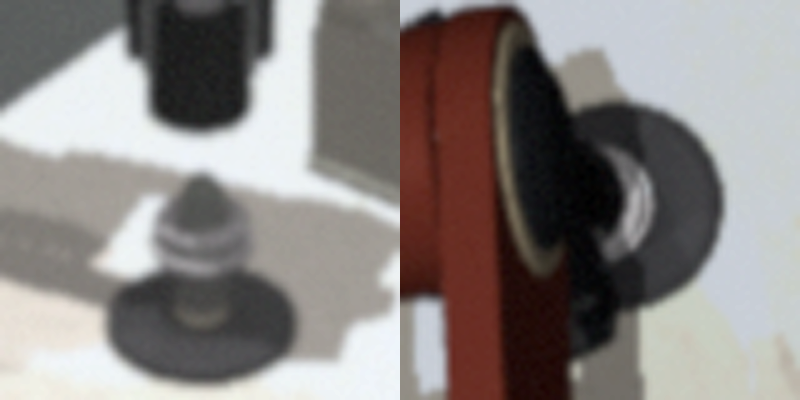

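The cap is upright over the post in the side view: skirt centre at crop x≈200, against stud and foot at about 202. That is roughly 0.5 mm off toward +y, which agrees with the top estimate of y=0.1225. I correct this and lower the cap.

Request:
play_rows --pt "0 0.0005 -0.015" --pt "0 0 -0.015" --pt "0 0 -0.006" --pt "0 0 -0.003" --pt "0 0 -0.003" --pt "0 0 -0.003" --pt "0 0 0" --turn '[0,0,0,0,0,0,0]'

```text
time: 11.42
tool_pos: [0.4778, 0.1232, 0.1154]
tool_rot: [0.0, 0.516, 0.857, 0.001]
contact_force: [1.5, 4.6, -0.4]
gripper_width: 0.425
grasp_force: 60.2
```

Request:
play_rows --pt "0.0003 0.001 0" --pt "0 0 -0.001" --pt "0 0 -0.001" --pt "0 0 0" --turn '[0,0,0,0]'

```text
time: 11.92
tool_pos: [0.4778, 0.1238, 0.1132]
tool_rot: [-0.0, 0.516, 0.857, 0.0]
contact_force: [-0.2, 4.0, 1.1]
gripper_width: 0.429
grasp_force: 60.5
```

Request:
play_rows --pt "0 0.001 0" --pt "0 0 -0.001" --pt "0 0 -0.001" --pt "0 0 0" --turn '[0,0,0,0]'

```text
time: 12.42
tool_pos: [0.4776, 0.1244, 0.1107]
tool_rot: [-0.0, 0.515, 0.857, -0.0]
contact_force: [-0.4, 2.4, -1.5]
gripper_width: 0.427
grasp_force: 60.4
```

Request:
play_rows --pt "0 0.0005 -0.001" --pt "0 0 -0.0015" --pt "0 0 -0.0015" --pt "0 0 -0.0015" --pt "0 0 -0.0015" --pt "0 0 0" --turn '[0,0,0,0,0,0]'

```text
time: 13.18
tool_pos: [0.4776, 0.1249, 0.1037]
tool_rot: [0.0, 0.515, 0.857, -0.0]
contact_force: [1.2, 1.7, -1.8]
gripper_width: 0.426
grasp_force: 60.2
```

Request:
play_rows --pt "0 0 -0.0015" --pt "0 0 -0.0015" --pt "0 0 -0.0015" --pt "0 0 0" --turn '[0,0,0,0]'

```text
time: 13.68
tool_pos: [0.4774, 0.125, 0.0994]
tool_rot: [-0.0, 0.515, 0.857, -0.0]
contact_force: [-0.3, 2.0, -0.4]
gripper_width: 0.421
grasp_force: 60.8
```

Request:
play_rows --pt "0 0 -0.0015" --pt "0 0 -0.0015" --pt "0 0 -0.0015" --pt "0 0 0" --turn '[0,0,0,0]'

```text
time: 14.18
tool_pos: [0.478, 0.1249, 0.0959]
tool_rot: [0.0, 0.515, 0.857, -0.0]
contact_force: [-3.9, 0.5, 6.9]
gripper_width: 0.42
grasp_force: 61.6
```

Request:
play_rows --pt "0 0 -0.001" --pt "0 0 -0.001" --pt "0 0 0" --turn '[0,0,0]'

```text
time: 14.55
tool_pos: [0.4782, 0.1249, 0.0957]
tool_rot: [-0.0, 0.515, 0.857, -0.0]
contact_force: [-9.2, -1.2, 16.5]
gripper_width: 0.421
grasp_force: 62.6
```

Request:
play_rows --pt "0 0 -0.0006" --pt "0 0 0" --pt "0 0 0" --pt "0 0 0" --turn '[0,0,0,0]'

```text
time: 15.05
tool_pos: [0.4782, 0.1249, 0.0956]
tool_rot: [-0.0, 0.515, 0.857, -0.001]
contact_force: [-10.6, -2.0, 20.3]
gripper_width: 0.422
grasp_force: 63.0
```

Run:
```python
from h import *
S=save("side",'s5.png')
cv2.imwrite('pics/c5.png',cv2.convertScaleAbs(cv2.resize(S[80:280,250:420],None,fx=3,fy=3,interpolation=cv2.INTER_CUBIC)[:,:,::-1],alpha=1.5))
```

```text
(no output)
```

View pics/c5.png

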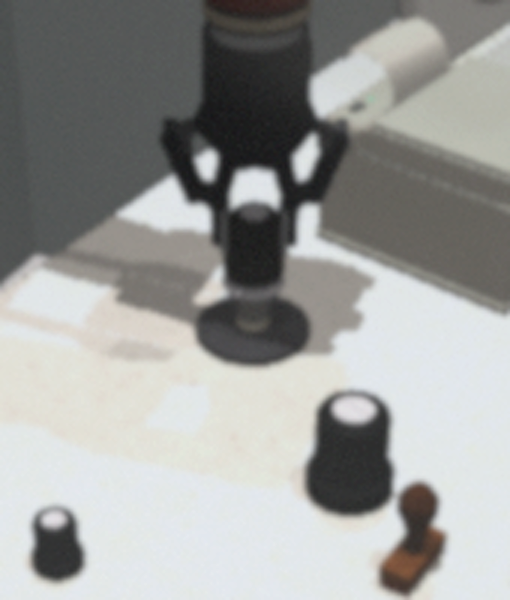

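The cap sits upright on the stud, seated on the collar and disc at crop (255,260), side px (335,167). It is pressed at 20 N against the hard stop, with the mouth at about 57 mm. The look-alike caps and the stamp are where they were. I hand in.

```bash
python3 -c "
from plant import *
print(job_done())"
```

```text
the job is handed in; nothing more can be done
None
```

I armed the cap on the pad (fully down at 18 N), clicked it onto the stud and handed the job in while still pressing it at about 20 N against the collar's stop; the final picture shows the stamp in place, but I did not re-check the pen or the navy spool.

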